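Clamp a watch case in the cam-lever finishing vise

ROBOT

A 6-joint arm with a two-finger parallel gripper is mounted at the origin on the work surface. World frame = base frame: x ahead of the robot, y to its left, z up, the work surface at z = 0. Lengths are in mm, angles in rad, forces in N, time in s.
With the tool pointing down it reaches from about 325 to 775 mm from the base axis. Payload 5.5 kg.
Tool frame: the origin (TCP) lies midway between the tips of the shut fingers; the grasp point (between the pads) lies robot.grip_point_offset behind it (robot.grip_point_offset is the distance from the TCP to the grasp point, in mm); x points along the fingers, y is the direction in which the jaws open and shut, and the axes are right-handed (so a half turn about x gives the same grasp; the last joint's range is limited). The gripper opens to 88 mm and grips with 3 to 60 N. Pads are 20 mm wide; open, the fingers measure 115 mm over their backs; the gripper's body (75 mm by 178 mm) begins 61 mm behind the grasp point.
Start: joints at [1.219, 0.091, 1.231, -0, 1.82, -0.057], TCP at [174.333, 574.129, 222.631] pointing down, gripper open.
Joint ranges: [-2.87, 2.87], [-0.86, 2.18], [0.17, 2.46], [-1.51, 4.65], [0.06, 2.69], [-2.65, 2.65]. Speed limits (rad/s): [2.57, 2.57, 3.01, 3.14, 3.14, 3.14].

INTERFACE

Orientations are given as a unit quaternion [w, x, y, z].
In Python, from bench import robot gives the robot as it stands.
- The arm moves only by the tool step_arm, never from a script. Its argument "increments" is a list that holds one entry, the list of rows, each a list of 7 numbers: the opening, from -1 (shut) to 1 (fully open), then the shift along the world's x, y, z in cm, then the turn, a rotation vector about the world's x, y, z in degrees. In form: [[[jaw, dx, dy, dz, ax, ay, az], ...]]. A call has exactly 10 rows; each row shifts and turns the commanded pose from where the row before left it; what a row does not reach is not made up. A row lasts 1/12 s, in which the tool goes at most 41.7 mm and 7.16 degrees, less where a joint would pass 70% of its speed; a pose out of reach is approached as far as the arm can. A call with a gripper value outside its range is refused whole. The fingers move at their own pace and stop on an object; the grip force is fixed at half the most. Time passes only in rows, so rows that do not move let the fingers close, or fill a call up. It gives the time, the measured TCP pose, the force and the opening at its end, in the units of the state.
- robot.state(): the state, without advancing time (a new reading comes with each control period).
- robot.read_camera(name): name is "scene" or "top"; returns a dict with "image" (420x560x3 uint8, red, green, blue), "intrinsics" (3x3 intrinsics, pixels), "camera_from_world" (4x4, takes a point from world to camera coordinates). Camera axes: x right, y up, looking along -z (the intrinsics and any distortion apply to the point x, -y, -z); pixel columns grow to the right and rows downward; lengths in mm; the calibration is good to about 2 mm. A picture is of the moment at which its call begins. There is no depth.
- robot.sign_off(): hands the job in, once; it reports no verdict.
The state is a dict: "clock": time; "joint_pos": joint angles; "qd": joint speeds; "effort": joint torques, N m; "position": TCP position; "ee_rot": TCP orientation; "wrist_force": force on the tool from outside, world axes, zero at the start; "moment": the same for the moment, N m; "width": finger opening in mm.
Only numpy, scipy, OpenCV 4.12 (cv2) and the standard library are available. Lean on these libraries where they do the work, as an engineer would, in place of code of your own. Each camera call takes 0.05 s, during which the arm holds its last target. There are 200 camera calls.

TASK

Set the rose-gold watch case, on its black holding block, into the open vise: flat on the rest, snug against the brass end stop. Then throw the red-knobbed cam lever clockwise until it snaps over centre and holds the block clamped by itself, feeling for the snap and never forcing the lever against its stop. Handle everything gently and leave the other things where they are.

Things in the scene. Friction and masses are not known exactly. Their poses are not given: they have to be found in the camera images.
- case_gold_mid (a point): Centre of the rose-gold watch case to be clamped: round, 36 mm across, 12 mm high, 6 mm of it above this point. Two lugs at each end, their flat tips 44 mm apart along its y and reaching 11 mm either side in x: pinch there. 44 mm above the underside of its block; z up. 0.1 to 0.2 kg. Starts on the tray, in any of three places.
- case_gold: The same part, with the black holding block the case is fixed on: 28 mm round neck, 14 mm high, on a rectangular foot 30 mm (x) by 36 mm (y) by 24 mm high. Origin at the centre of the foot's underside.
- vise: Green cam-lever vise bolted to the bench, 215 x 85 mm, jaw tops 48 mm above the bench. Origin: centre of its underside; x runs from the cam end to the fixed jaw, y along the jaws, z up. Nylon face of the fixed jaw at x = +66 mm, that of the movable jaw at +21 to +31 mm at the start.
- locator: Steel rest plate between the jaws, its top 28 mm above the bench, with a brass end stop on it (20 mm wide, to 42 mm above the bench). The stop's face is at vise y = -20 mm and looks to vise +y: the block is slid to vise -y until its foot meets it. Same frame as the vise.
- seat (a point): Where the centre of the rose-gold case is once its foot is flat on the rest, against the stop and the fixed jaw, the foot's 36 mm along the jaws (either way round). Axes as the vise's. With the jaw open there are 5 to 15 mm of play, all towards vise -x from here; the closing jaw pushes the block across.
- jaw: Movable jaw face, nylon on stiff springs. The eccentric cam brings it up to 20 mm towards vise +x; it meets the block in the last third of that, and from there the springs load the lever.
- cam_axis (a point): A point on the vertical axis of cam and lever, 75 mm above the bench, in clear air over the hub (which ends 61 mm above the bench).
- lever_knob (a point): Middle of the lever's red upright knob: 18 mm across, from 58 to 92 mm above the bench, 75 mm from the cam axis, on a flat bar 47 to 55 mm above the bench. Clockwise from above closes. The handle is clocked on its hub differently each time and starts partly thrown, so its direction does not tell where the snap comes.
- lever: The lever with its knob. From its start it has 1.2 to 2.1 rad to dead centre, then 0.07 rad (5 mm at the knob) to a solid stop. The push at the knob rises to about 8 N in the last 0.7 rad and fades to nothing at dead centre; over 25 N is forcing it. Let go too soon, it springs back; past centre it jumps on to its stop by itself.
- case_steel_mid (a point): Centre of the bright steel case on a like block, on the tray: leave it.
- case_black_mid (a point): Centre of the dark blue case on a like block, on the tray: leave it.
- tray: Wooden tray fixed to the bench, 270 (x) x 105 mm, floor 4 mm and rim 14 mm above the bench, the three cases in a row along its x about 78 mm apart. Origin: centre of its underside.
- screwdriver: Yellow-handled screwdriver lying left of the tray, 160 mm long: leave it.
- bench_brush: Brush lying beyond the vise, 170 mm long: leave it.
- rouge_bar: Green bar of polishing compound, 45 x 95 x 28 mm, beyond the vise: leave it.
- paste_jar: White jar, 56 mm across, 55 mm high, beyond the vise: leave it.
- pliers: Red-handled pliers lying to the right: leave them.
Things that resemble listed ones, but are neither listed nor needed, are in the scene too. Leave any green or turquoise look-alike of the case_gold alone.

How it is judged:
By the outcome, as a careful person would: the job done as asked, in the order asked, and still so for the second after the job is handed in, with the robot touching nothing.
It also fails if it takes over 70 s, if anything falls off the work surface, if the arm or the gripper's body presses on something with over 40 N, if the wrist force passes 120 N, or if a joint passes its speed limit or range.

## Working session

There is one attempt and no reset: what is moved stays moved. The work goes in short steps, Python scripts to look and compute and a tool call to move; the robot and the scene stay as the last step left them, time stands still between calls to the robot, and variables do not carry over. Pictures are saved under pics/ and viewed, about 8 in all and at most 12, crops included, and the job is handed in when it is done.

Besides the shell and the picture viewer there is one more tool, called after ">>>" by a JSON object that holds its "fn" and its "kwargs". step_arm: Moves the arm, as the interface text tells. Its arguments: {"type":"object","properties":{"increments":{"type":"array"}},"required":["increments"]}

```bash
mkdir -p pics; ls
cat > h.py <<'E'
import numpy as np, cv2
from bench import robot
def cam(n,save=None):
    d=robot.read_camera(n)
    if save: cv2.imwrite('pics/'+save,d['image'][:,:,::-1])
    return d
def ray(d,u,v):
    K=np.array(d['intrinsics']);T=np.array(d['camera_from_world'])
    r=np.linalg.inv(K)@[u,v,1]; r=np.array([r[0],-r[1],-r[2]])
    return -T[:3,:3].T@T[:3,3], T[:3,:3].T@r
def onz(d,u,v,z):
    o,r=ray(d,u,v); return o+r*(z-o[2])/r[2]
def proj(d,p):
    K=np.array(d['intrinsics']);T=np.array(d['camera_from_world'])
    c=T[:3,:3]@np.asarray(p,float)+T[:3,3]; q=K@[c[0],-c[1],-c[2]]; return q[:2]/q[2]
E
python3 - <<'E'
from h import *
import pickle
a=cam('top','top0.png'); b=cam('scene','scene0.png')
pickle.dump((a,b),open('c0.pkl','wb'))
for d in(a,b): print({k:np.round(v,3).tolist() for k,v in d.items() if k!='image'})
print(robot.state(), robot.grip_point_offset)
E
```

```text
pics
{'intrinsics': [[499.563, 0.0, 284.457], [0.0, 499.563, 210.997], [0.0, 0.0, 1.0]], 'camera_from_world': [[-0.011, -1.0, 0.013, 14.497], [0.994, -0.01, 0.105, -601.546], [-0.104, 0.014, 0.994, -1110.121], [0.0, 0.0, 0.0, 1.0]]}
{'intrinsics': [[443.259, 0.0, 290.134], [0.0, 443.259, 213.959], [0.0, 0.0, 1.0]], 'camera_from_world': [[0.797, 0.604, 0.011, -459.836], [-0.45, 0.582, 0.677, 220.772], [0.403, -0.545, 0.736, -1451.694], [0.0, 0.0, 0.0, 1.0]]}
{'clock': 0.1, 'joint_pos': array([ 1.21928760e+00,  9.17500803e-02,  1.23172965e+00,  1.81470502e-05,
        1.81978927e+00, -5.67040089e-02]), 'qd': array([-4.99630533e-04, -1.28097133e-03, -2.22333877e-03, -3.50147531e-04,
        5.99547619e-04,  7.32256127e-05]), 'effort': array([ 1.59170442e-03, -4.47859025e+01, -4.07571995e+01,  7.00265123e-02,
        2.84647162e-02, -1.13282690e-04]), 'position': array([174.24204513, 573.87632634, 221.66022154]), 'ee_rot': array([ 0.69931263,  0.10327147,  0.69956507, -0.1044297 ]), 'wrist_force': array([-0.21525174, -0.55695066, -0.85297874]), 'moment': array([-0.03732547,  0.00079668,  0.01403222]), 'width': 87.62890441924203} 18.700000000000003
```

View pics/top0.png

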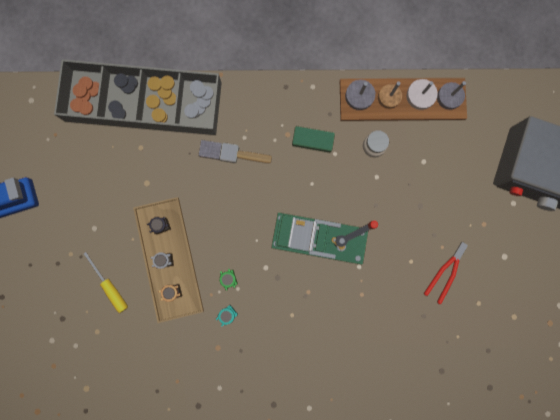

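View pics/scene0.png

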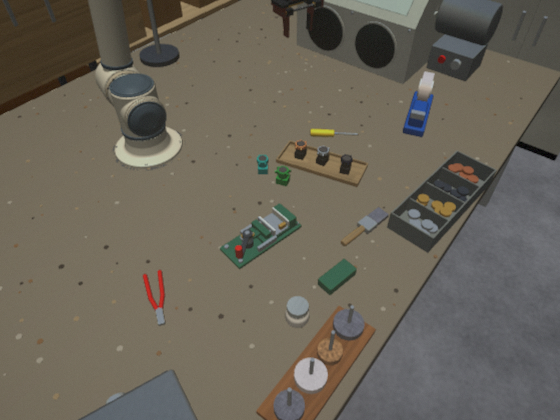

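Candidates in the top view: rose-gold case (169,293), steel (161,260), dark blue (158,225), green look-alike (228,280), turquoise look-alike (227,316). The rose-gold one on the tray is the choice, and I'll check it in a crop next to one of the vise.

Run:
```python
from h import *
a=cv2.imread('pics/top0.png')
l=cv2.resize(a[265:320,140:195],(400,400),interpolation=cv2.INTER_CUBIC)
r=cv2.resize(a[200:275,265:390],(800,480),interpolation=cv2.INTER_CUBIC)
s=cv2.imread('pics/scene0.png')
s1=cv2.resize(s[195:275,210:310],(500,400),interpolation=cv2.INTER_CUBIC)
s2=cv2.resize(s[130:190,270:330],(300,300),interpolation=cv2.INTER_CUBIC)
cv2.imwrite('pics/crop1.png',np.hstack([l,cv2.resize(s2,(400,400))]))
cv2.imwrite('pics/crop2.png',r)
cv2.imwrite('pics/crop3.png',s1)
```

```text
(no output)
```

View pics/crop1.png

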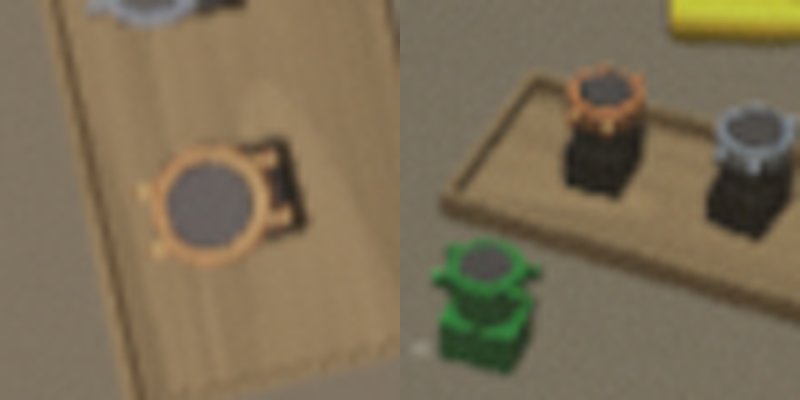

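View pics/crop2.png

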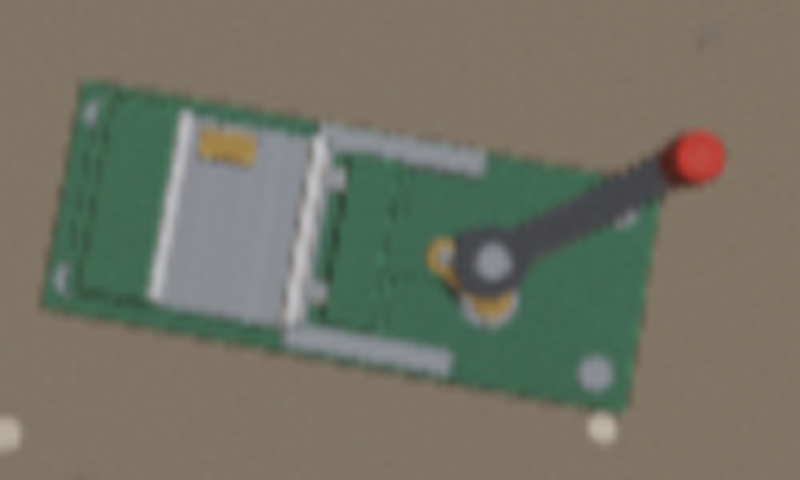

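The crop confirms the rose-gold case on the tray at (169,293), with its lugs along image left-right. In the vise, the fixed jaw is at left (~293,232) and the brass stop at the top (~300,223). The hub is at (342,241) and the knob at (374,224).

Run:
```python
from h import *
import pickle
a,b=pickle.load(open('c0.pkl','rb'))
def mask(d,lo,hi,box):
    h=cv2.cvtColor(d['image'],cv2.COLOR_RGB2HSV); m=cv2.inRange(h,lo,hi)
    z=np.zeros_like(m); x0,x1,y0,y1=box; z[y0:y1,x0:x1]=m[y0:y1,x0:x1]; return z
def show(n,m): 
    ys,xs=np.nonzero(m); print(n,len(xs),xs.mean().round(2),ys.mean().round(2),xs.min(),xs.max(),ys.min(),ys.max())
# rose gold ring in top
hs=cv2.cvtColor(a['image'],cv2.COLOR_RGB2HSV)
print(hs[293,158:184].tolist())
m=mask(a,(5,110,130),(16,255,255),(150,190,275,312)); show('gold',m)
c=max(cv2.findContours(m,cv2.RETR_EXTERNAL,cv2.CHAIN_APPROX_NONE)[0],key=len)
print(cv2.fitEllipse(c), cv2.minAreaRect(c))
# dial: grey disc low saturation
m=mask(a,(0,0,40),(180,60,140),(160,178,284,302)); show('dial',m)
k=mask(a,(0,150,80),(6,255,255),(360,390,210,240)); show('knob',k)
g=mask(a,(60,80,30),(95,255,255),(265,380,205,270)); show('green',g)
r=cv2.minAreaRect(np.argwhere(g)[:,::-1].astype(np.float32)); bx=cv2.boxPoints(r); print(r)
for z in(0,10,20): 
    P=np.array([onz(a,*q,z)[:2] for q in bx]); print(z,P.round(1).tolist(),np.linalg.norm(P-np.roll(P,1,0),axis=1).round(1))
f=lambda x,y:((x+.5)/6.4-.5+265,(y+.5)/6.4-.5+200)
for n,q,z in(('fj top',(193,112),48),('fj bot',(163,300),48),('mj top',(315,135),48),('mj bot',(287,322),48),('stopL',(200,160),42),('stopR',(254,166),42),('hub',(492,262),61),('knob',(703,152),92)):
    print(n,onz(a,*f(*q),z).round(1)[:2])
f2=lambda x,y:((x+.5)/7.27-.5+140,(y+.5)/7.27-.5+265)
for n,q,z in(('lugs L',(151,220),50),('lugs R',(275,186),50),('dial',(210,205),54)): print(n,onz(a,*f2(*q),z).round(1)[:2])
```

```text
[[17, 96, 149], [18, 97, 152], [17, 101, 157], [15, 123, 180], [15, 112, 160], [11, 50, 108], [8, 28, 102], [12, 24, 106], [14, 27, 103], [12, 25, 103], [15, 25, 103], [9, 25, 103], [6, 24, 105], [9, 24, 105], [10, 22, 104], [12, 25, 102], [15, 72, 113], [17, 106, 180], [16, 113, 173], [14, 122, 111], [13, 115, 106], [15, 118, 119], [14, 113, 68], [16, 103, 82], [17, 96, 146], [18, 94, 154]]
gold 96 168.45 292.84 158 179 285 301
((169.15086364746094, 292.74786376953125), (15.332810401916504, 16.849515914916992), 74.3480453491211) ((169.41177368164062, 292.6470947265625), (16.492422103881836, 17.947635650634766), 75.96376037597656)
dial 95 168.27 292.86 163 173 288 298
knob 53 373.36 224.13 369 377 221 228
green 1635 322.29 239.31 273 366 214 263
((319.75982666015625, 238.06082153320312), (91.47917175292969, 34.78477096557617), 10.23480224609375)
0 [[520.8, 38.3], [600.8, 23.1], [560.4, -187.5], [480.7, -170.8]] [213.   81.5 214.5  81.4]
10 [[520.5, 38.2], [599.8, 23.1], [559.7, -185.7], [480.8, -169.1]] [211.1  80.8 212.7  80.7]
20 [[520.2, 38.1], [598.8, 23.2], [559.0, -183.9], [480.8, -167.5]] [209.3  80.1 210.8  80. ]
fj top [585.9 -14.7]
fj bot [520.1  -3.3]
mj top [577.4 -57.5]
mj bot [512.  -46.5]
stopL [569.5 -17.2]
stopR [567.1 -36.2]
hub [ 531.5 -117.1]
knob [ 566.5 -185.4]
lugs L [416.9 283.7]
lugs R [426.6 246.3]
dial [421.4 265.1]
```

View pics/crop3.png

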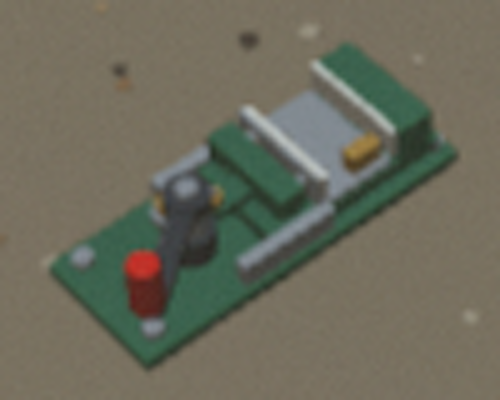

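Vise frame from the fits: origin ≈ (540.3,−74), x axis at ≈79.5°. That puts the seat at ≈ (551.5,−24, 72). The case is at ≈ (421,265) with its lug axis at yaw −75.5°, so I'm moving over it.

>>> {"fn": "step_arm", "kwargs": {"increments": [[[1,1.2,-1.5,0,0,0,-7],[1,1.2,-1.5,0,0,0,-7],[1,1.2,-1.5,0,0,0,-7],[1,1.2,-1.5,0,0,0,-7],[1,1.2,-1.5,0,0,0,-7],[1,1.2,-1.5,0,0,0,-7],[1,1.2,-1.5,0,0,0,-7],[1,1.2,-1.5,0,0,0,-7],[1,1.2,-1.5,0,0,0,-7],[1,1.2,-1.5,0,0,0,-7]]]}}

```text
clock: 0.93
position: [294.7, 423.2, 222.1]
ee_rot: [0.512, 0.487, 0.512, -0.488]
wrist_force: [-0.1, 0.2, -0.3]
width: 88.2
```

>>> {"fn": "step_arm", "kwargs": {"increments": [[[1,1.2,-1.5,-1,0,0,-7],[1,1.2,-1.5,-1,0,0,-7],[1,1.2,-1.5,-1,0,0,-7],[1,1.2,-1.5,-1,0,0,-7],[1,1.2,-1.5,-1,0,0,-7],[1,1.2,-1.5,-1,0,0,-7],[1,1.2,-1.5,-1,0,0,-7],[1,1.2,-1.5,-1,0,0,-7],[1,1.2,-1.5,-1,0,0,-7],[1,1.2,-1.5,-1,0,0,-7]]]}}

```text
clock: 1.77
position: [414.6, 273.2, 121.7]
ee_rot: [-0.14, -0.693, -0.139, 0.693]
wrist_force: [-0.2, 0.5, -0.1]
width: 87.9
```

>>> {"fn": "step_arm", "kwargs": {"increments": [[[1,0.7,-0.9,0,0,0,-7],[1,0,0,0,0,0,-1.6],[1,0,0,0,0,0,0],[1,0,0,0,0,0,0],[1,0,0,0,0,0,0],[1,0,0,0,0,0,0],[1,0,0,0,0,0,0],[1,0,0,0,0,0,0],[1,0,0,0,0,0,0],[1,0,0,0,0,0,0]]]}}

```text
clock: 2.6
position: [421.3, 265.3, 122.7]
ee_rot: [0.089, 0.701, 0.089, -0.701]
wrist_force: [-0.4, -0.4, -0.0]
width: 87.8
```

Run:
```python
from h import *
a=cam('top'); b=cam('scene')
def crop(d,p,r,s):
    u,v=proj(d,p).astype(int); print(u,v); return cv2.resize(d['image'][v-r:v+r,u-r:u+r,::-1],(s,s),interpolation=cv2.INTER_CUBIC)
cv2.imwrite('pics/p6.png',np.hstack([crop(a,(421,265,50),40,400),crop(b,(421,265,60),40,400)]))
print(proj(b,(421.3,265.3,48)),proj(b,(421.3,265.3,122.7)))
```

```text
168 292
301 141
[301.82018411 144.42399627] [302.56372301 124.78559806]
```

View pics/p6.png

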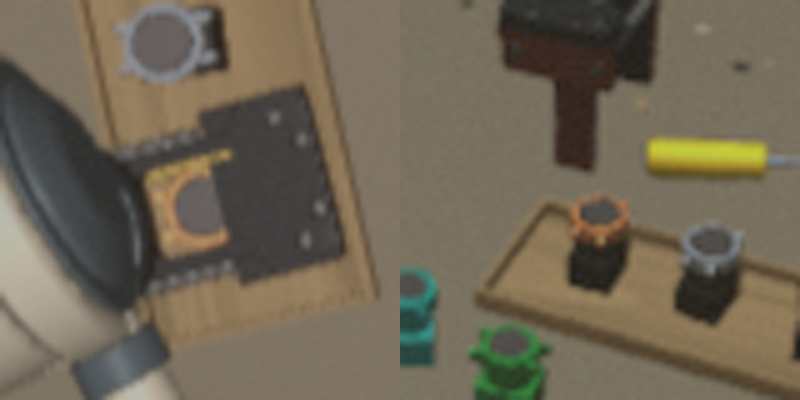

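The top view shows the gripper square over the case. The scene view puts the case centre at (301,144), matching the prediction (301.8,144.4). Descending and gripping.

>>> {"fn": "step_arm", "kwargs": {"increments": [[[1,0,0,-1.5,0,0,0],[1,0,0,-1.5,0,0,0],[1,0,0,-1.5,0,0,0],[1,0,0,-1.5,0,0,0],[1,0,0,-1.0,0,0,0],[1,0,0,-1.0,0,0,0],[1,0,0,-0.8,0,0,0],[1,0,0,-0.4,0,0,0],[1,0,0,0,0,0,0],[1,0,0,0,0,0,0]]]}}

```text
clock: 3.53
position: [421.5, 265.2, 31.0]
ee_rot: [0.089, 0.702, 0.089, -0.701]
wrist_force: [-0.1, -0.3, 0.5]
width: 87.7
```

>>> {"fn": "step_arm", "kwargs": {"increments": [[[0.3,0,0,0,0,0,0],[0.3,0,0,0,0,0,0],[0.3,0,0,0,0,0,0],[0.1,0,0,0,0,0,0],[0.1,0,0,0,0,0,0],[0,0,0,0,0,0,0],[-0.1,0,0,0,0,0,0],[-0.1,0,0,0,0,0,0],[-0.1,0,0,0,0,0,0],[-0.1,0,0,0,0,0,0]]]}}

```text
clock: 4.37
position: [421.4, 265.1, 30.7]
ee_rot: [0.089, 0.701, 0.089, -0.701]
wrist_force: [-0.7, -0.2, 0.7]
width: 43.3
```

>>> {"fn": "step_arm", "kwargs": {"increments": [[[-0.2,0,0,0.3,0,0,0],[-0.2,0,0,0.7,0,0,0],[-0.2,0,0,1.2,0,0,0],[-0.2,0,0,1.3,0,0,0],[-0.2,0,0,1.5,0,0,0],[-0.2,0,0,1.5,0,0,0],[-0.2,0,0,1.5,0,0,0],[-0.2,0,0,1.0,0,0,0],[-0.2,0,0,0,0,0,0],[-0.2,0,0,0,0,0,0]]]}}

```text
clock: 5.2
position: [421.8, 265.4, 121.7]
ee_rot: [0.089, 0.702, 0.09, -0.701]
wrist_force: [0.4, -0.4, -1.7]
width: 43.1
```

>>> {"fn": "step_arm", "kwargs": {"increments": [[[-0.2,0.6,-1.5,0,0,0,3.2],[-0.2,0.6,-1.5,0,0,0,3.2],[-0.2,0.6,-1.5,0,0,0,3.2],[-0.2,0.6,-1.5,0,0,0,3.2],[-0.2,0.6,-1.5,0,0,0,3.2],[-0.2,0.6,-1.5,0,0,0,3.2],[-0.2,0.6,-1.5,0,0,0,3.2],[-0.2,0.6,-1.5,0,0,0,3.2],[-0.2,0.6,-1.5,0,0,0,3.2],[-0.2,0.6,-1.5,0,0,0,3.2]]]}}

```text
clock: 6.03
position: [480.9, 114.3, 119.2]
ee_rot: [-0.28, -0.649, -0.28, 0.65]
wrist_force: [-0.3, 0.5, -2.5]
width: 43.6
```

>>> {"fn": "step_arm", "kwargs": {"increments": [[[-0.2,0.6,-1.5,0,0,0,3.3],[-0.2,0.6,-1.5,0,0,0,3.3],[-0.2,0.6,-1.5,0,0,0,3.3],[-0.2,0.6,-1.5,0,0,0,3.3],[-0.2,0.7,-1.5,0,0,0,3.3],[-0.2,0.7,-1.5,0,0,0,3.3],[-0.2,0.7,-1.5,0,0,0,3.3],[-0.2,0.7,-1.5,0,0,0,3.3],[-0.2,0.6,-1.5,0,0,0,3.3],[-0.2,0.5,-0.8,0,0,0,3.3]]]}}

```text
clock: 6.87
position: [544.0, -29.4, 119.0]
ee_rot: [-0.452, -0.542, -0.453, 0.544]
wrist_force: [-0.6, -0.4, -2.1]
width: 43.0
```

Run:
```python
from h import *
robot.read_camera('top');a=cam('top'); b=cam('scene'); s=robot.state(); print(s['position'],s['ee_rot'],s['width'],s['wrist_force'])
def crop(d,p,r,s):
    u,v=proj(d,p).astype(int); print(u,v); return cv2.resize(d['image'][v-r:v+r,u-r:u+r,::-1],(s,s),interpolation=cv2.INTER_CUBIC)
cv2.imwrite('pics/p7.png',np.hstack([crop(a,(540,-40,90),40,400),crop(b,(545,-28,80),40,400)]))
print('case mid pred',proj(b,(s['position'][0],s['position'][1],s['position'][2]+17.3)))
```

```text
[543.79961149 -28.14368321 119.2507508 ] [-0.45079615 -0.54365986 -0.45216899  0.54475682] 43.12123912088195 [ 0.92086314  0.78188819 -1.90089846]
307 236
274 208
case mid pred [273.54077844 193.23075633]
```

View pics/p7.png

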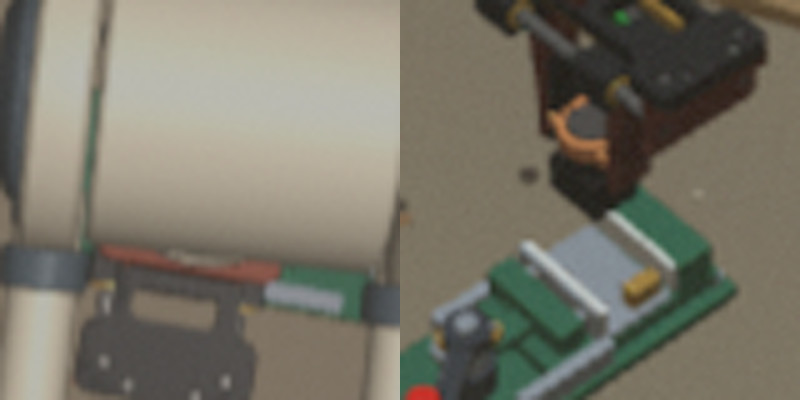

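Scene crop: the case is held level above the vise, dial at ≈ (272,192), with its foot above the gap. The fixed-jaw strip runs (276,211)–(289,222), brass stop at ≈ (282,225). Cross-checking the vise position from this view.

Run:
```python
from h import *
b=cam('scene')
f=lambda x,y:(234+(x-400+.5)/5-.5,168+(y+.5)/5-.5)
V=lambda p:(round(.182*(p[0]-540.3)+.983*(p[1]+74),1),round(-.983*(p[0]-540.3)+.182*(p[1]+74),1))
for n,q,z in(('fj face A',(606,217),48),('fj face B',(668,270),48),('mj face A',(531,240),48),('mj face B',(608,308),48),('stop top c',(642,281),42),('hub',(467,322),61),('dial',(588,122),142)):
    p=onz(b,*f(*q),z); print(n,p.round(1)[:2],V(p))
print(robot.state()['position'],V(robot.state()['position']))
```

```text
fj face A [532.  -10.3] (np.float64(61.1), np.float64(19.8))
fj face B [581.7 -20.2] (np.float64(60.4), np.float64(-30.9))
mj face A [510.7 -47.9] (np.float64(20.2), np.float64(33.8))
mj face B [573.1 -60.3] (np.float64(19.4), np.float64(-29.7))
stop top c [572.3 -30.6] (np.float64(48.5), np.float64(-23.6))
hub [ 529.2 -120.2] (np.float64(-47.4), np.float64(2.5))
dial [539.9 -32.6] (np.float64(40.7), np.float64(7.9))
[543.75513614 -27.61162598 119.55951348] (np.float64(46.2), np.float64(5.0))
```

Relative to the held case, both views agree on the vise to about 1 mm: the block has ~5 mm of clearance at each jaw. Lowering.

>>> {"fn": "step_arm", "kwargs": {"increments": [[[-0.2,0,0,-1,0,0,0],[-0.2,0,0,-1,0,0,0],[-0.2,0,0,-1,0,0,0],[-0.2,0,0,-0.8,0,0,0],[-0.2,0,0,-0.7,0,0,0],[-0.2,0,0,-0.6,0,0,0],[-0.2,0,0,-0.5,0,0,0],[-0.2,0,0,-0.4,0,0,0],[-0.2,0,0,0,0,0,0],[-0.2,0,0,0,0,0,0]]]}}

```text
clock: 7.9
position: [544.4, -27.9, 60.6]
ee_rot: [-0.452, -0.544, -0.452, 0.544]
wrist_force: [-0.8, 1.1, -0.6]
width: 43.0
```

>>> {"fn": "step_arm", "kwargs": {"increments": [[[-0.2,0,0,-0.1,0,0,0],[-0.2,0,0,-0.1,0,0,0],[-0.2,0,0,-0.1,0,0,0],[-0.2,0,0,0,0,0,0],[-0.2,0,0,0,0,0,0],[-0.2,0,0,0,0,0,0],[-0.2,0,0,0,0,0,0],[-0.2,0,0,0,0,0,0],[-0.2,0,0,0,0,0,0],[-0.2,0,0,0,0,0,0]]]}}

```text
clock: 8.73
position: [544.4, -27.9, 57.7]
ee_rot: [0.452, 0.544, 0.452, -0.544]
wrist_force: [-0.2, -0.6, -1.7]
width: 43.1
```

>>> {"fn": "step_arm", "kwargs": {"increments": [[[-0.2,0,0,-0.1,0,0,0],[-0.2,0,0,-0.05,0,0,0],[-0.2,0,0,-0.05,0,0,0],[-0.2,0,0,0,0,0,0],[-0.2,0,0,0,0,0,0],[-0.2,0,0,0,0,0,0],[-0.2,0,0,0,0,0,0],[-0.2,0,0,0,0,0,0],[-0.2,0,0,0,0,0,0],[-0.2,0,0,0,0,0,0]]]}}

```text
clock: 9.57
position: [544.3, -27.9, 55.7]
ee_rot: [0.452, 0.544, 0.452, -0.544]
wrist_force: [-1.3, -1.0, -1.3]
width: 42.8
```

>>> {"fn": "step_arm", "kwargs": {"increments": [[[-0.2,0,0,-0.05,0,0,0],[-0.2,0,0,0,0,0,0],[-0.2,0,0,0,0,0,0],[-0.2,0,0,-0.05,0,0,0],[-0.2,0,0,0,0,0,0],[-0.2,0,0,0,0,0,0],[-0.2,0,0,0,0,0,0],[-0.2,0,0,0,0,0,0],[-0.2,0,0,0,0,0,0],[-0.2,0,0,0,0,0,0]]]}}

```text
clock: 10.4
position: [544.4, -27.8, 54.7]
ee_rot: [0.452, 0.544, 0.452, -0.544]
wrist_force: [-0.6, 1.0, -0.1]
width: 42.9
```

>>> {"fn": "step_arm", "kwargs": {"increments": [[[-0.2,0.1,-0.02,0,0,0,0],[-0.2,0.1,-0.02,0,0,0,0],[-0.2,0.1,-0.02,0,0,0,0],[-0.2,0.1,-0.02,0,0,0,0],[-0.2,0.05,-0.01,0,0,0,0],[-0.2,0,0,0,0,0,0],[-0.2,0,0,0,0,0,0],[-0.2,0,0,0,0,0,0],[-0.2,0,0,0,0,0,0],[-0.2,0,0,0,0,0,0]]]}}

```text
clock: 11.23
position: [549.0, -28.8, 54.7]
ee_rot: [0.452, 0.544, 0.452, -0.544]
wrist_force: [-0.4, 0.4, -0.2]
width: 43.2
```

>>> {"fn": "step_arm", "kwargs": {"increments": [[[-0.2,0.05,-0.01,0,0,0,0],[-0.2,0.05,-0.01,0,0,0,0],[-0.2,0,0,0,0,0,0],[-0.2,0,0,0,0,0,0],[-0.2,0,0,0,0,0,0],[-0.2,0,0,0,0,0,0],[-0.2,0,0,0,0,0,0],[-0.2,0,0,0,0,0,0],[-0.2,0,0,0,0,0,0],[-0.2,0,0,0,0,0,0]]]}}

```text
clock: 12.07
position: [549.8, -28.9, 54.6]
ee_rot: [-0.452, -0.544, -0.452, 0.544]
wrist_force: [-1.7, 1.0, 2.0]
width: 43.0
```

>>> {"fn": "step_arm", "kwargs": {"increments": [[[-0.2,0.05,-0.01,0,0,0,0],[-0.2,0,0,0,0,0,0],[-0.2,0,0,0,0,0,0],[-0.2,0.05,-0.01,0,0,0,0],[-0.2,0,0,0,0,0,0],[-0.2,0,0,0,0,0,0],[-0.2,0,0,0,0,0,0],[-0.2,0,0,0,0,0,0],[-0.2,0,0,0,0,0,0],[-0.2,0,0,0,0,0,0]]]}}

```text
clock: 12.9
position: [550.3, -29.1, 54.7]
ee_rot: [-0.452, -0.543, -0.453, 0.544]
wrist_force: [-4.5, 0.8, 4.1]
width: 43.4
```

>>> {"fn": "step_arm", "kwargs": {"increments": [[[-0.2,0.05,-0.01,0,0,0,0],[-0.2,0,0,0,0,0,0],[-0.2,0,0,0,0,0,0],[-0.2,0,0,0,0,0,0],[-0.2,0,0,0,0,0,0],[-0.2,0,0,0,0,0,0],[-0.2,0,0,0,0,0,0],[-0.2,0,0,0,0,0,0],[-0.2,0,0,0,0,0,0],[-0.2,0,0,0,0,0,0]]]}}

```text
clock: 13.73
position: [550.4, -29.0, 54.7]
ee_rot: [-0.452, -0.543, -0.453, 0.544]
wrist_force: [-6.1, 0.8, 5.2]
width: 43.3
```

Stop felt (−6 N). Now shifting across towards the fixed jaw along the stop.

>>> {"fn": "step_arm", "kwargs": {"increments": [[[-0.2,-0.03,0.05,0,0,0,0],[-0.2,0.01,0.05,0,0,0,0],[-0.2,0.01,0.05,0,0,0,0],[-0.2,0.01,0.05,0,0,0,0],[-0.2,0.01,0.05,0,0,0,0],[-0.2,0.01,0.05,0,0,0,0],[-0.2,0.01,0.05,0,0,0,0],[-0.2,0,0,0,0,0,0],[-0.2,0,0,0,0,0,0],[-0.2,0,0,0,0,0,0]]]}}

```text
clock: 14.57
position: [550.7, -27.6, 54.8]
ee_rot: [-0.452, -0.543, -0.451, 0.545]
wrist_force: [-7.1, -5.6, 4.7]
width: 42.9
```

>>> {"fn": "step_arm", "kwargs": {"increments": [[[-0.2,0.01,0.05,0,0,0,0],[-0.2,0,0,0,0,0,0],[-0.2,0,0,0,0,0,0],[-0.2,0.01,0.05,0,0,0,0],[-0.2,0,0,0,0,0,0],[-0.2,0,0,0,0,0,0],[-0.2,0,0,0,0,0,0],[-0.2,0,0,0,0,0,0],[-0.2,0,0,0,0,0,0],[-0.2,0,0,0,0,0,0]]]}}

```text
clock: 15.4
position: [550.9, -26.8, 54.9]
ee_rot: [-0.452, -0.543, -0.451, 0.545]
wrist_force: [-7.7, -6.6, 5.0]
width: 42.9
```

>>> {"fn": "step_arm", "kwargs": {"increments": [[[-0.2,-0.02,-0.1,0,0,0,0],[-0.2,-0.02,-0.06,0,0,0,0],[-0.2,0,0,0,0,0,0],[-0.2,0,0,0,0,0,0],[-0.2,0,0,0,0,0,0],[-0.2,0,0,0,0,0,0],[-0.2,0,0,0,0,0,0],[-0.2,0,0,0,0,0,0],[-0.2,0,0,0,0,0,0],[-0.2,0,0,0,0,0,0]]]}}

```text
clock: 16.23
position: [550.7, -27.3, 54.7]
ee_rot: [-0.452, -0.543, -0.452, 0.545]
wrist_force: [-6.5, -1.5, 3.8]
width: 43.2
```

>>> {"fn": "step_arm", "kwargs": {"increments": [[[0.05,0,0,0,0,0,0],[0.1,0,0,0,0,0,0],[0.2,0,0,0,0,0,0],[0.4,0,0,0,0,0,0],[0.4,0,0,0,0,0,0],[0.4,0,0,0,0,0,0],[0.4,0,0,0,0,0,0],[0.4,0,0,0,0,0,0],[0.4,0,0,0,0,0,0],[0.4,0,0,0,0,0,0]]]}}

```text
clock: 17.07
position: [551.5, -26.4, 54.6]
ee_rot: [0.452, 0.544, 0.452, -0.544]
wrist_force: [-0.5, -0.9, -0.3]
width: 61.4
```

>>> {"fn": "step_arm", "kwargs": {"increments": [[[0.4,0,0,0.5,0,0,0],[0.4,0,0,1,0,0,0],[0.4,0,0,1,0,0,0],[0.4,0,0,1.5,0,0,0],[0.4,0,0,1.5,0,0,0],[0.4,0,0,1.5,0,0,0],[0.4,0,0,1.5,0,0,0],[0.4,0,0,1.5,0,0,0],[0.4,0,0,0,0,0,0],[0.4,0,0,0,0,0,0]]]}}

```text
clock: 17.9
position: [552.2, -26.5, 156.6]
ee_rot: [0.453, 0.544, 0.451, -0.543]
wrist_force: [0.2, 0.9, -0.1]
width: 61.4
```

>>> {"fn": "step_arm", "kwargs": {"increments": [[[0,0.15,-1.6,0,0,0,3.8],[0,0.15,-1.6,0,0,0,3.8],[0,0.15,-1.6,0,0,0,3.8],[0,0.15,-1.6,0,0,0,3.8],[0,0.15,-1.6,0,0,0,3.8],[0,0.15,-1.6,0,0,0,3.8],[0,0.15,-1.6,0,0,0,3.8],[0,0.15,-1.6,0,0,0,3.8],[0,0.15,-1.6,0,0,0,3.8],[0,0.15,-1.5,0,0,0,3.8]]]}}

```text
clock: 18.73
position: [566.0, -186.1, 153.2]
ee_rot: [0.604, 0.366, 0.606, -0.366]
wrist_force: [-0.9, 0.2, -0.1]
width: 43.9
```

Run:
```python
from h import *
robot.read_camera('top');a=cam('top'); b=cam('scene'); s=robot.state(); print(s['position'],s['ee_rot'],s['width'],s['wrist_force'])
def crop(d,p,r,s):
    u,v=proj(d,p).astype(int); print(u,v); return cv2.resize(d['image'][v-r:v+r,u-r:u+r,::-1],(s,s),interpolation=cv2.INTER_CUBIC)
cv2.imwrite('pics/p8.png',np.hstack([crop(a,(550,-60,60),40,400),crop(b,(545,-70,60),40,400)]))
print('seat pred',proj(a,(551.5,-24.2,78)))
```

```text
[ 565.91324413 -185.76547998  153.30650827] [ 0.60319029  0.36770358  0.60469718 -0.36782723] 43.57083627944282 [-0.85776592  0.31757803  0.27157982]
315 232
264 223
seat pred [299.75681506 231.47250296]
```

View pics/p8.png

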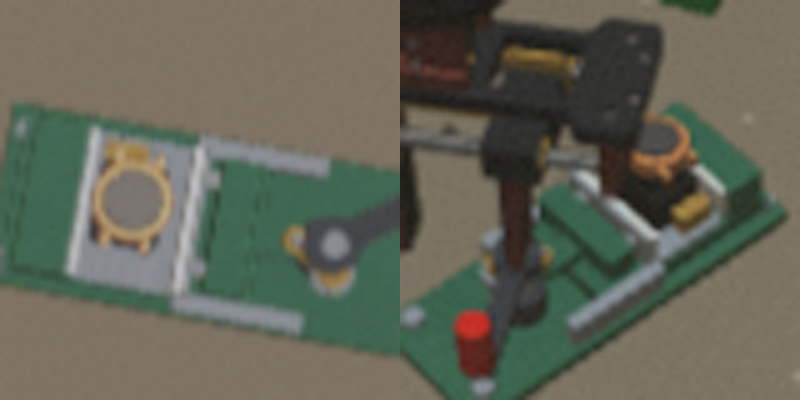

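Top crop: the case sits between the jaws at (301.6,232), against the stop and about 3 mm short of the fixed jaw. The scene crop shows the block flat. Lowering the open fingers around the knob.

>>> {"fn": "step_arm", "kwargs": {"increments": [[[0,0,0,-1.5,0,0,0],[0,0,0,-1.5,0,0,0],[0,0,0,-1.5,0,0,0],[0,0,0,-1,0,0,0],[0,0,0,-1,0,0,0],[0,0,0,-1,0,0,0],[0,0,0,-0.8,0,0,0],[0,0,0,-0.6,0,0,0],[0,0,0,0,0,0,0],[0,0,0,0,0,0,0]]]}}

```text
clock: 19.72
position: [566.4, -185.4, 65.5]
ee_rot: [0.604, 0.367, 0.605, -0.367]
wrist_force: [0.6, 0.3, 0.7]
width: 43.9
```

```bash
cat > arc.py <<'E'
from h import *
import sys
# cage centre to keep trailing pad on the knob: pad at distance g=W/2-9 behind
H=np.array([531.5,-117.1]);R=76
s=robot.state();p=s['position'][:2];w=s['width'];g=w/2-9
def cage(th):  # knob centre plus clockwise tangent * (g): trailing pad touches
    t=np.radians(th); return H+R*np.array([np.cos(t),np.sin(t)])+g*np.array([np.sin(t),-np.cos(t)])
q=s['ee_rot'];yaw=np.degrees(np.arctan2(1-2*(q[1]**2+q[3]**2),2*(q[1]*q[2]-q[0]*q[3])))
print('pos',p.round(1),'w',w.round(1),'yaw',yaw.round(1),'F',s['wrist_force'].round(1))
pr=cage(-63);
for th in range(-63,-200,-6):
    c=cage(th); print(th,c.round(1),'d',((c-pr)/10).round(2)); pr=c
E
python3 arc.py
```

```text
Traceback (most recent call last):
  File "arc.py", line 9, in <module>
    print('pos',p.round(1),'w',w.round(1),'yaw',yaw.round(1),'F',s['wrist_force'].round(1))
                               ^^^^^^^
AttributeError: 'float' object has no attribute 'round'
```

```bash
sed -i "s/w.round(1)/round(w,1)/;s/R=76/R=75/" arc.py; python3 arc.py
```

```text
pos [ 566.4 -185.4] w 43.9 yaw 27.5 F [0.6 0.3 0.7]
-63 [ 554.  -189.8] d [0. 0.]
-69 [ 546.3 -191.8] d [-0.77 -0.2 ]
-75 [ 538.4 -192.9] d [-0.79 -0.11]
-81 [ 530.5 -193.2] d [-0.8  -0.03]
-87 [ 522.5 -192.7] d [-0.79  0.05]
-93 [ 514.7 -191.3] d [-0.79  0.14]
-99 [ 507.  -189.2] d [-0.77  0.22]
-105 [ 499.6 -186.2] d [-0.74  0.3 ]
-111 [ 492.6 -182.5] d [-0.7   0.37]
-117 [ 485.9 -178.1] d [-0.66  0.44]
-123 [ 479.8 -173. ] d [-0.61  0.51]
-129 [ 474.3 -167.2] d [-0.56  0.57]
-135 [ 469.3 -161. ] d [-0.49  0.63]
-141 [ 465.1 -154.3] d [-0.42  0.67]
-147 [ 461.6 -147.1] d [-0.35  0.71]
-153 [ 458.8 -139.6] d [-0.28  0.75]
-159 [ 456.8 -131.9] d [-0.2   0.77]
-165 [ 455.7 -124. ] d [-0.11  0.79]
-171 [ 455.4 -116.1] d [-0.03  0.8 ]
-177 [ 455.9 -108.1] d [0.05 0.79]
-183 [ 457.3 -100.3] d [0.14 0.79]
-189 [459.4 -92.6] d [0.22 0.77]
-195 [462.4 -85.2] d [0.3  0.74]
```

>>> {"fn": "step_arm", "kwargs": {"increments": [[[0,-0.31,-0.11,0,0,0,0],[0,-0.31,-0.11,0,0,0,0],[0,-0.31,-0.11,0,0,0,0],[0,-0.31,-0.11,0,0,0,0],[0,-0.38,-0.11,0,0,0,-3],[0,-0.39,-0.09,0,0,0,-3],[0,-0.39,-0.06,0,0,0,-3],[0,-0.4,-0.05,0,0,0,-3],[0,-0.4,-0.02,0,0,0,-3],[0,-0.4,-0.01,0,0,0,-3]]]}}

```text
clock: 20.55
position: [530.2, -193.5, 66.1]
ee_rot: [0.539, 0.458, 0.539, -0.458]
wrist_force: [1.2, 0.2, 0.7]
width: 44.1
```

>>> {"fn": "step_arm", "kwargs": {"increments": [[[0,-0.4,0.02,0,0,0,-3],[0,-0.39,0.03,0,0,0,-3],[0,-0.4,0.06,0,0,0,-3],[0,-0.39,0.08,0,0,0,-3],[0,-0.39,0.1,0,0,0,-3],[0,-0.38,0.12,0,0,0,-3],[0,-0.37,0.14,0,0,0,-3],[0,-0.37,0.16,0,0,0,-3],[0,0,0,0,0,0,0],[0,0,0,0,0,0,0]]]}}

```text
clock: 21.38
position: [499.4, -186.2, 65.9]
ee_rot: [0.434, 0.559, 0.433, -0.559]
wrist_force: [0.0, -0.2, 0.1]
width: 44.0
```

```bash
python3 arc.py|head -1
python3 - <<'E'
from h import *
def red(d,lo=(0,150,80),hi=(6,255,255)):
    m=cv2.inRange(cv2.cvtColor(d['image'],cv2.COLOR_RGB2HSV),lo,hi)
    n,l,s,c=cv2.connectedComponentsWithStats(m)
    return [(c[i].round(1).tolist(),int(s[i,4])) for i in range(1,n) if s[i,4]>8]
a=cam('top');b=cam('scene')
print(red(a),red(b))
for th in(-69,-87,-105):
    t=np.radians(th);print(th,proj(a,(531.5+75*np.cos(t),-117+75*np.sin(t),92)).round(1),proj(b,(531.5+75*np.cos(t),-117+75*np.sin(t),75)).round(1))
E
```

```text
pos [ 499.4 -186.2] w 44.0 yaw -14.4 F [ 0.  -0.2  0.1]
[([516.6, 190.5], 82), ([427.1, 290.6], 30)] [([441.3, 58.6], 47), ([218.4, 241.3], 20), ([154.8, 290.1], 310)]
-69 [375.3 227.1] [237.6 250.6]
-87 [377.9 237.7] [229.2 247.3]
-105 [377.1 248.5] [222.8 242.1]
```

>>> {"fn": "step_arm", "kwargs": {"increments": [[[0,-0.35,0.17,0,0,0,-3],[0,-0.35,0.19,0,0,0,-3],[0,-0.33,0.21,0,0,0,-3],[0,-0.33,0.23,0,0,0,-3],[0,-0.31,0.25,0,0,0,-3],[0,-0.3,0.26,0,0,0,-3],[0,0,0,0,0,0,0],[0,0,0,0,0,0,0],[0,0,0,0,0,0,0],[0,0,0,0,0,0,0]]]}}

```text
clock: 22.32
position: [480.0, -173.1, 65.6]
ee_rot: [-0.341, -0.62, -0.341, 0.62]
wrist_force: [-0.5, -0.8, -0.3]
width: 43.8
```

>>> {"fn": "step_arm", "kwargs": {"increments": [[[0,-0.19,0.19,0,0,0,-2],[0,-0.19,0.19,0,0,0,-2],[0,-0.18,0.19,0,0,0,-2],[0,0,0,0,0,0,0],[0,0,0,0,0,0,0],[0,0,0,0,0,0,0],[0,0,0,0,0,0,0],[0,0,0,0,0,0,0],[0,0,0,0,0,0,0],[0,0,0,0,0,0,0]]]}}

```text
clock: 23.15
position: [474.3, -167.4, 65.6]
ee_rot: [-0.307, -0.637, -0.307, 0.637]
wrist_force: [2.0, -1.6, -2.1]
width: 44.0
```

>>> {"fn": "step_arm", "kwargs": {"increments": [[[0,-0.17,0.2,0,0,0,-2],[0,-0.16,0.21,0,0,0,-2],[0,-0.16,0.22,0,0,0,-2],[0,0,0,0,0,0,0],[0,0,0,0,0,0,0],[0,0,0,0,0,0,0],[0,0,0,0,0,0,0],[0,0,0,0,0,0,0],[0,0,0,0,0,0,0],[0,0,0,0,0,0,0]]]}}

```text
clock: 23.98
position: [469.5, -161.5, 65.5]
ee_rot: [-0.274, -0.652, -0.273, 0.652]
wrist_force: [3.5, -4.4, -3.8]
width: 43.9
```

>>> {"fn": "step_arm", "kwargs": {"increments": [[[0,-0.15,0.22,0,0,0,-2],[0,-0.14,0.22,0,0,0,-2],[0,-0.13,0.23,0,0,0,-2],[0,0,0,0,0,0,0],[0,0,0,0,0,0,0],[0,0,0,0,0,0,0],[0,0,0,0,0,0,0],[0,0,0,0,0,0,0],[0,0,0,0,0,0,0],[0,0,0,0,0,0,0]]]}}

```text
clock: 24.82
position: [465.4, -155.1, 65.3]
ee_rot: [0.24, 0.665, 0.238, -0.665]
wrist_force: [4.9, -5.8, -5.0]
width: 44.3
```

>>> {"fn": "step_arm", "kwargs": {"increments": [[[0,-0.12,0.23,0,0,0,-2],[0,-0.12,0.24,0,0,0,-2],[0,-0.11,0.24,0,0,0,-2],[0,0,0,0,0,0,0],[0,0,0,0,0,0,0],[0,0,0,0,0,0,0],[0,0,0,0,0,0,0],[0,0,0,0,0,0,0],[0,0,0,0,0,0,0],[0,0,0,0,0,0,0]]]}}

```text
clock: 25.65
position: [461.8, -148.2, 65.2]
ee_rot: [-0.205, -0.677, -0.203, 0.677]
wrist_force: [4.1, -7.2, -6.0]
width: 44.4
```

>>> {"fn": "step_arm", "kwargs": {"increments": [[[0,-0.1,0.24,0,0,0,-2],[0,-0.09,0.25,0,0,0,-2],[0,0,0,0,0,0,0],[0,0,0,0,0,0,0],[0,0,0,0,0,0,0],[0,0,0,0,0,0,0],[0,0,0,0,0,0,0],[0,0,0,0,0,0,0],[0,0,0,0,0,0,0],[0,0,0,0,0,0,0]]]}}

```text
clock: 26.48
position: [459.8, -143.3, 65.1]
ee_rot: [-0.181, -0.684, -0.179, 0.684]
wrist_force: [3.4, -5.7, -5.1]
width: 43.9
```

Force has peaked at ~8 N and is fading, so I'm taking finer steps now.

>>> {"fn": "step_arm", "kwargs": {"increments": [[[0,-0.04,0.12,0,0,0,-1],[0,-0.04,0.12,0,0,0,-1],[0,-0.04,0.12,0,0,0,-1],[0,0,0,0,0,0,0],[0,0,0,0,0,0,0],[0,0,0,0,0,0,0],[0,0,0,0,0,0,0],[0,0,0,0,0,0,0],[0,0,0,0,0,0,0],[0,0,0,0,0,0,0]]]}}

```text
clock: 27.32
position: [458.6, -139.5, 65.2]
ee_rot: [-0.163, -0.688, -0.162, 0.688]
wrist_force: [3.9, -5.1, -4.9]
width: 43.8
```

>>> {"fn": "step_arm", "kwargs": {"increments": [[[0,-0.04,0.12,0,0,0,-1],[0,-0.04,0.13,0,0,0,-1],[0,0,0,0,0,0,0],[0,0,0,0,0,0,0],[0,0,0,0,0,0,0],[0,0,0,0,0,0,0],[0,0,0,0,0,0,0],[0,0,0,0,0,0,0],[0,0,0,0,0,0,0],[0,0,0,0,0,0,0]]]}}

```text
clock: 28.15
position: [457.8, -136.9, 65.2]
ee_rot: [-0.151, -0.691, -0.15, 0.691]
wrist_force: [4.2, -4.6, -4.3]
width: 43.9
```

>>> {"fn": "step_arm", "kwargs": {"increments": [[[0,-0.03,0.13,0,0,0,-1],[0,-0.03,0.13,0,0,0,-1],[0,0,0,0,0,0,0],[0,0,0,0,0,0,0],[0,0,0,0,0,0,0],[0,0,0,0,0,0,0],[0,0,0,0,0,0,0],[0,0,0,0,0,0,0],[0,0,0,0,0,0,0],[0,0,0,0,0,0,0]]]}}

```text
clock: 28.98
position: [457.1, -134.2, 65.3]
ee_rot: [-0.138, -0.693, -0.138, 0.694]
wrist_force: [3.4, -4.7, -4.5]
width: 44.0
```

>>> {"fn": "step_arm", "kwargs": {"increments": [[[0,-0.03,0.13,0,0,0,-1],[0,-0.03,0.13,0,0,0,-1],[0,0,0,0,0,0,0],[0,0,0,0,0,0,0],[0,0,0,0,0,0,0],[0,0,0,0,0,0,0],[0,0,0,0,0,0,0],[0,0,0,0,0,0,0],[0,0,0,0,0,0,0],[0,0,0,0,0,0,0]]]}}

```text
clock: 29.82
position: [456.5, -131.4, 65.4]
ee_rot: [-0.126, -0.696, -0.126, 0.696]
wrist_force: [2.7, -4.7, -4.0]
width: 44.1
```

>>> {"fn": "step_arm", "kwargs": {"increments": [[[0,-0.02,0.13,0,0,0,-1],[0,-0.02,0.13,0,0,0,-1],[0,0,0,0,0,0,0],[0,0,0,0,0,0,0],[0,0,0,0,0,0,0],[0,0,0,0,0,0,0],[0,0,0,0,0,0,0],[0,0,0,0,0,0,0],[0,0,0,0,0,0,0],[0,0,0,0,0,0,0]]]}}

```text
clock: 30.65
position: [456.0, -128.4, 65.6]
ee_rot: [-0.114, -0.698, -0.114, 0.698]
wrist_force: [0.2, -3.5, -2.6]
width: 43.4
```

Force down to 3.5 N, so dead centre is near. One step per call.

>>> {"fn": "step_arm", "kwargs": {"increments": [[[0,-0.01,0.13,0,0,0,-1],[0,0,0,0,0,0,0],[0,0,0,0,0,0,0],[0,0,0,0,0,0,0],[0,0,0,0,0,0,0],[0,0,0,0,0,0,0],[0,0,0,0,0,0,0],[0,0,0,0,0,0,0],[0,0,0,0,0,0,0],[0,0,0,0,0,0,0]]]}}

```text
clock: 31.48
position: [456.0, -127.1, 65.7]
ee_rot: [-0.108, -0.699, -0.108, 0.699]
wrist_force: [-1.7, -3.3, -1.3]
width: 43.7
```

>>> {"fn": "step_arm", "kwargs": {"increments": [[[0,-0.01,0.13,0,0,0,-1],[0,0,0,0,0,0,0],[0,0,0,0,0,0,0],[0,0,0,0,0,0,0],[0,0,0,0,0,0,0],[0,0,0,0,0,0,0],[0,0,0,0,0,0,0],[0,0,0,0,0,0,0],[0,0,0,0,0,0,0],[0,0,0,0,0,0,0]]]}}

```text
clock: 32.32
position: [456.0, -125.8, 65.7]
ee_rot: [0.102, 0.7, 0.102, -0.7]
wrist_force: [-1.0, -2.7, -0.3]
width: 43.8
```

>>> {"fn": "step_arm", "kwargs": {"increments": [[[0,-0.01,0.13,0,0,0,-1],[0,0,0,0,0,0,0],[0,0,0,0,0,0,0],[0,0,0,0,0,0,0],[0,0,0,0,0,0,0],[0,0,0,0,0,0,0],[0,0,0,0,0,0,0],[0,0,0,0,0,0,0],[0,0,0,0,0,0,0],[0,0,0,0,0,0,0]]]}}

```text
clock: 33.15
position: [455.9, -124.5, 65.6]
ee_rot: [0.095, 0.701, 0.095, -0.701]
wrist_force: [-0.7, -2.3, -0.2]
width: 43.7
```

>>> {"fn": "step_arm", "kwargs": {"increments": [[[0,-0.01,0.13,0,0,0,-1],[0,0,0,0,0,0,0],[0,0,0,0,0,0,0],[0,0,0,0,0,0,0],[0,0,0,0,0,0,0],[0,0,0,0,0,0,0],[0,0,0,0,0,0,0],[0,0,0,0,0,0,0],[0,0,0,0,0,0,0],[0,0,0,0,0,0,0]]]}}

```text
clock: 33.98
position: [455.8, -123.2, 65.6]
ee_rot: [0.089, 0.701, 0.089, -0.701]
wrist_force: [0.3, -2.4, -1.2]
width: 43.9
```

>>> {"fn": "step_arm", "kwargs": {"increments": [[[0,-0.01,0.13,0,0,0,-1],[0,0,0,0,0,0,0],[0,0,0,0,0,0,0],[0,0,0,0,0,0,0],[0,0,0,0,0,0,0],[0,0,0,0,0,0,0],[0,0,0,0,0,0,0],[0,0,0,0,0,0,0],[0,0,0,0,0,0,0],[0,0,0,0,0,0,0]]]}}

```text
clock: 34.82
position: [455.7, -121.9, 65.6]
ee_rot: [0.083, 0.702, 0.083, -0.702]
wrist_force: [0.3, -0.2, 0.4]
width: 44.0
```

>>> {"fn": "step_arm", "kwargs": {"increments": [[[0,0,0.13,0,0,0,-1],[0,0,0,0,0,0,0],[0,0,0,0,0,0,0],[0,0,0,0,0,0,0],[0,0,0,0,0,0,0],[0,0,0,0,0,0,0],[0,0,0,0,0,0,0],[0,0,0,0,0,0,0],[0,0,0,0,0,0,0],[0,0,0,0,0,0,0]]]}}

```text
clock: 35.65
position: [455.6, -120.6, 65.6]
ee_rot: [0.077, 0.703, 0.077, -0.703]
wrist_force: [0.1, -0.4, -0.5]
width: 44.5
```

Contact lost over two steps, so the lever has probably snapped over. I'll back off to centre the knob between the fingers and check that it stays.

```bash
cat > kn.py <<'E'
from h import *
b=cam('scene')
m=cv2.inRange(cv2.cvtColor(b['image'],cv2.COLOR_RGB2HSV),(0,150,60),(8,255,255)); m[:,:170]=0;m[:200]=0;m[:,260:]=0;m[270:]=0
ys,xs=np.nonzero(m); print('knob px',len(xs),xs.mean().round(2),ys.mean().round(2),'max x,y',xs.max(),ys.max(), robot.state()['wrist_force'].round(1))
E
python3 kn.py
```

```text
knob px 14 222.57 215.43 max x,y 224 221 [ 0.6 -0.8  1.2]
```

>>> {"fn": "step_arm", "kwargs": {"increments": [[[0,0,-0.2,0,0,0,0],[0,0,-0.2,0,0,0,0],[0,0,-0.2,0,0,0,0],[0,0,-0.2,0,0,0,0],[0,0,0,0,0,0,0],[0,0,0,0,0,0,0],[0,0,0,0,0,0,0],[0,0,0,0,0,0,0],[0,0,0,0,0,0,0],[0,0,0,0,0,0,0]]]}}

```text
clock: 36.53
position: [455.7, -128.7, 65.8]
ee_rot: [0.077, 0.703, 0.077, -0.703]
wrist_force: [2.3, -4.3, 1.1]
width: 44.0
```

```bash
python3 kn.py
```

```text
knob px 27 220.81 218.33 max x,y 222 225 [ 2.4 -3.7  0.5]
```

The knob followed the finger back, with 4 N still on it, so it was at dead centre and not over. Pushing back up and on, in small steps.

>>> {"fn": "step_arm", "kwargs": {"increments": [[[0,0,0.2,0,0,0,0],[0,0,0.2,0,0,0,0],[0,0,0.2,0,0,0,0],[0,0,0.2,0,0,0,0],[0,0,0.1,0,0,0,-1],[0,0,0,0,0,0,0],[0,0,0,0,0,0,0],[0,0,0,0,0,0,0],[0,0,0,0,0,0,0],[0,0,0,0,0,0,0]]]}}

```text
clock: 37.42
position: [455.6, -119.5, 65.6]
ee_rot: [-0.071, -0.704, -0.071, 0.704]
wrist_force: [0.7, 0.3, -0.3]
width: 43.9
```

>>> {"fn": "step_arm", "kwargs": {"increments": [[[0,0,0.1,0,0,0,-1],[0,0,0,0,0,0,0],[0,0,0,0,0,0,0],[0,0,0,0,0,0,0],[0,0,0,0,0,0,0],[0,0,0,0,0,0,0],[0,0,0,0,0,0,0],[0,0,0,0,0,0,0],[0,0,0,0,0,0,0],[0,0,0,0,0,0,0]]]}}

```text
clock: 38.25
position: [455.6, -118.6, 65.6]
ee_rot: [0.065, 0.704, 0.065, -0.704]
wrist_force: [0.4, 0.3, -1.5]
width: 43.7
```

```bash
python3 kn.py
```

```text
knob px 25 222.96 215.6 max x,y 224 222 [-0.7 -0.5  0.1]
```

>>> {"fn": "step_arm", "kwargs": {"increments": [[[0,0,0.1,0,0,0,-1],[0,0,0,0,0,0,0],[0,0,0,0,0,0,0],[0,0,0,0,0,0,0],[0,0,0.1,0,0,0,0],[0,0,0,0,0,0,0],[0,0,0,0,0,0,0],[0,0,0,0,0,0,0],[0,0,0,0,0,0,0],[0,0,0,0,0,0,0]]]}}

```text
clock: 39.13
position: [455.6, -116.6, 65.6]
ee_rot: [0.059, 0.705, 0.059, -0.705]
wrist_force: [-0.4, -0.8, -0.9]
width: 44.1
```

```bash
python3 kn.py
python3 - <<'E'
from h import *
b=cam('scene','p9s.png')
cv2.imwrite('pics/p9.png',cv2.resize(b['image'][180:260,190:310,::-1],(720,480),interpolation=cv2.INTER_CUBIC))
for th in(-165,-169,-173,-177,-181):
    t=np.radians(th);print(th,proj(b,(531.5+75*np.cos(t),-117+75*np.sin(t),92)).round(1))
E
```

```text
knob px 35 223.83 215.09 max x,y 225 221 [-0.2  0.6 -0.8]
-165 [221.1 215.1]
-169 [222.1 213.7]
-173 [223.3 212.4]
-177 [224.6 211.1]
-181 [225.9 209.9]
```

View pics/p9.png

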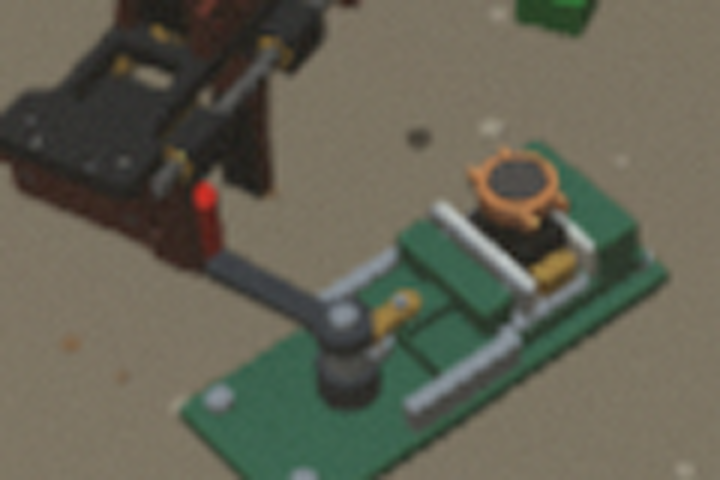

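Scene crop: the jaw is against the block, and the knob at (224,213) still shows right beside the trailing finger. Going on by single millimetres.

>>> {"fn": "step_arm", "kwargs": {"increments": [[[0,0,0.1,0,0,0,-1],[0,0,0,0,0,0,0],[0,0,0,0,0,0,0],[0,0,0,0,0,0,0],[0,0,0,0,0,0,0],[0,0,0,0,0,0,0],[0,0,0,0,0,0,0],[0,0,0,0,0,0,0],[0,0,0,0,0,0,0],[0,0,0,0,0,0,0]]]}}

```text
clock: 40.07
position: [455.6, -115.6, 65.6]
ee_rot: [0.052, 0.705, 0.052, -0.705]
wrist_force: [0.1, 0.6, 0.3]
width: 44.1
```

```bash
python3 kn.py
```

```text
knob px 31 223.94 214.81 max x,y 225 221 [-0.2  0.6  0.4]
```

>>> {"fn": "step_arm", "kwargs": {"increments": [[[0,0,0.1,0,0,0,-1],[0,0,0,0,0,0,0],[0,0,0,0,0,0,0],[0,0,0,0,0,0,0],[0,0,0,0,0,0,0],[0,0,0,0,0,0,0],[0,0,0,0,0,0,0],[0,0,0,0,0,0,0],[0,0,0,0,0,0,0],[0,0,0,0,0,0,0]]]}}

```text
clock: 40.95
position: [455.6, -114.6, 65.6]
ee_rot: [-0.046, -0.706, -0.046, 0.706]
wrist_force: [-0.1, 0.2, -0.5]
width: 43.7
```

```bash
python3 kn.py
```

```text
knob px 30 223.83 214.57 max x,y 225 221 [-0.2  1.5 -0.3]
```

The knob now stands still while the finger advances with no force, which suggests it jumped ahead to its stop. Backing off to test.

>>> {"fn": "step_arm", "kwargs": {"increments": [[[0,0,-0.2,0,0,0,0],[0,0,-0.2,0,0,0,0],[0,0,-0.2,0,0,0,0],[0,0,-0.2,0,0,0,0],[0,0,-0.2,0,0,0,0],[0,0,0,0,0,0,0],[0,0,0,0,0,0,0],[0,0,0,0,0,0,0],[0,0,0,0,0,0,0],[0,0,0,0,0,0,0]]]}}

```text
clock: 41.83
position: [455.7, -124.5, 65.7]
ee_rot: [0.046, 0.706, 0.046, -0.706]
wrist_force: [0.2, -0.4, 0.1]
width: 44.2
```

```bash
python3 kn.py
```

```text
knob px 62 222.79 215.74 max x,y 225 222 [0.9 0.5 0.1]
```

No force, and the knob stays put: it has snapped and holds. Lifting off and clear.

>>> {"fn": "step_arm", "kwargs": {"increments": [[[0,0,0,0.4,0,0,0],[0,0,0,0.8,0,0,0],[0,0,0,1,0,0,0],[0,0,0,1.5,0,0,0],[0,0,0,1.5,0,0,0],[0,0,0,1.5,0,0,0],[0,0,0,1.5,0,0,0],[0,0,0,1.5,0,0,0],[0,0,0,0,0,0,0],[0,0,0,0,0,0,0]]]}}

```text
clock: 42.72
position: [456.3, -124.8, 164.2]
ee_rot: [0.047, 0.707, 0.046, -0.705]
wrist_force: [-0.3, -0.3, -0.5]
width: 43.8
```

>>> {"fn": "step_arm", "kwargs": {"increments": [[[0,-0.5,-1.5,0,0,0,0],[0,-0.5,-1.5,0,0,0,0],[0,-0.5,-1.5,0,0,0,0],[0,-0.5,-1.5,0,0,0,0],[0,-0.5,-1.5,0,0,0,0],[0,-0.5,-1.5,0,0,0,0],[0,-0.5,-1.5,0,0,0,0],[0,-0.5,-1.5,0,0,0,0],[0,-0.5,-1.5,0,0,0,0],[0,0,0,0,0,0,0]]]}}

```text
clock: 43.55
position: [409.4, -261.2, 161.2]
ee_rot: [-0.045, -0.705, -0.046, 0.706]
wrist_force: [0.0, 1.0, -0.5]
width: 43.9
```

Run:
```python
from h import *
import pickle
robot.read_camera('top');a=cam('top'); b=cam('scene')
a0,b0=pickle.load(open('c0.pkl','rb'))
A=cv2.resize(a['image'][190:285,265:390,::-1],(500,380),interpolation=cv2.INTER_CUBIC)
B=cv2.resize(b['image'][180:270,200:310,::-1],(464,380),interpolation=cv2.INTER_CUBIC)
cv2.imwrite('pics/p10.png',cv2.resize(np.hstack([A,B]),(800,315)))
print('seat px',proj(a,(551.5,-24.2,78)).round(1))
m=cv2.inRange(cv2.cvtColor(a['image'],cv2.COLOR_RGB2HSV),(0,150,80),(6,255,255)); m[:,:300]=0;m[:,400:]=0;m[:200]=0
ys,xs=np.nonzero(m)
if len(xs): p=onz(a,xs.mean(),ys.mean(),92); print('knob',p.round(1),np.degrees(np.arctan2(p[1]+117.1,p[0]-531.5)))
for n,x,y in(('a',a,a0),):
    d=np.abs(x['image'].astype(int)-y['image']).max(2)>40; d[200:420,260:560]=0
    k=cv2.connectedComponentsWithStats(d.astype(np.uint8)); print([s.tolist() for s in k[2][1:] if s[4]>6])
print(robot.state()['wrist_force'].round(1),robot.state()['clock'])
```

```text
seat px [299.8 231.5]
knob [ 457.3 -122.1   92. ] -176.10700445461845
[[173, 284, 9, 14, 57], [164, 288, 11, 11, 87]]
[ 0.1  0.3 -0.2] 43.7
```

View pics/p10.png

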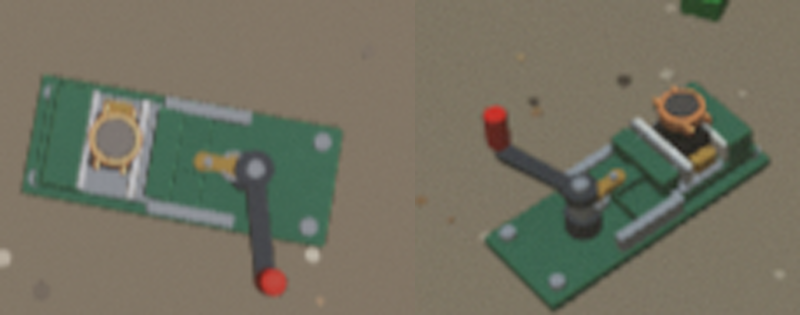

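Run:
```python
from h import *
a=cam('top'); b=cam('scene')
p8=cv2.resize(cv2.imread('pics/p8.png')[:,:400],(80,80),interpolation=cv2.INTER_AREA)
def dial(im,ox,oy):
    h=cv2.cvtColor(im,cv2.COLOR_BGR2HSV); m=cv2.inRange(h,(3,85,110),(22,255,255)); m[:max(0,225-oy)]=0; m[:, :288-ox]=0; m[:,316-ox:]=0; m[244-oy:]=0
    c=max(cv2.findContours(m,cv2.RETR_EXTERNAL,cv2.CHAIN_APPROX_NONE)[0],key=cv2.contourArea); e=cv2.minEnclosingCircle(c); f=cv2.fitEllipse(c)
    return np.add(f[0],(ox,oy)).round(2),np.round(f[1],1)
print('before',dial(p8,275,192)); print('after',dial(np.ascontiguousarray(a['image'][:,:,::-1]),0,0))
A=cv2.resize(a['image'][212:256,280:324,::-1],(400,400),interpolation=cv2.INTER_CUBIC)
B=cv2.resize(b['image'][195:239,260:304,::-1],(400,400),interpolation=cv2.INTER_CUBIC)
cv2.imwrite('pics/p11.png',np.hstack([A,B]))
# expected pixel of stop face vs. foot face (vise y=-20), in scene
```

```text
before (array([300.89, 232.16]), array([14.4, 15.7]))
after (array([299.04, 231.92]), array([13.9, 15.6]))
```

View pics/p11.png

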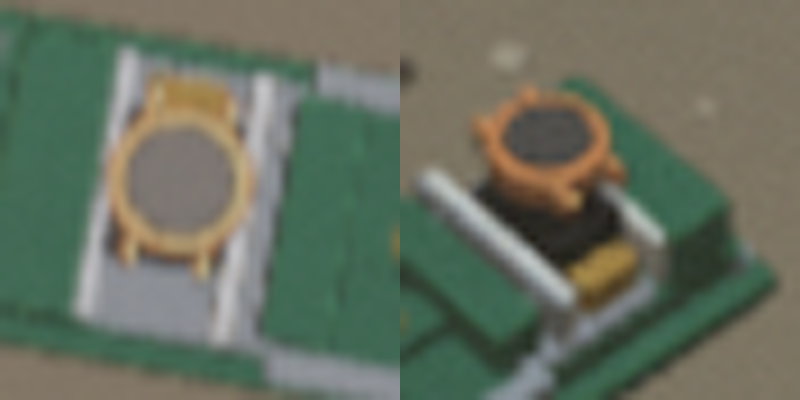

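The block moved (−1.85, −0.24) px as the jaw closed, which is purely across the vise. It stays flat against the brass stop with no gap visible and is held between both jaws. The lever is on its stop side, so I'm handing in.

```bash
python3 -c "
from bench import robot
print(robot.sign_off())"
```

```text
the job is handed in; nothing more can be done
None
```

The rose-gold case is clamped in the vise on its black block, and the job is handed in at about 44 s of the 70 s limit. I pinched the case by its lugs, lowered it onto the rest, and slid it to the brass stop until I felt about 6 N. I then eased it towards the fixed jaw, released it and threw the lever.

- **Lever:** the push peaked at about 8 N and faded to zero. My first reading of the snap was early: on backing off, the knob followed the finger with about 4 N still on it. I pushed on in roughly 1 mm steps until the contact force vanished and the knob stopped moving with the finger. On backing off again the force was zero, and after I lifted clear the knob stayed at about −176°. I never pressed it against its stop.
- **Block:** as the jaw closed, the case moved only across the vise, by about 1.9 px in the top view. I could see no gap at the stop in either view. The case centre is within about 1 px (2 mm) of the seat I had computed.
- **Other things:** a before-and-after comparison of the top picture showed changes only where the gold case had been. It left out the vise's side of the bench, which takes in the pliers. The arm never went low near them, but I did not check them separately.
- **Camera disagreement:** the scene camera read positions about 5 mm off from the top camera. It was the same for the vise and the held case, so it cancelled out.

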